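# Put the two-tier drying rack back together

### The arm

A 6-joint arm with a two-finger parallel gripper is mounted at the origin on the work surface. World frame = base frame: x ahead of the robot, y to its left, z up, the work surface at z = 0. Lengths are in m, angles in rad, forces in N, time in s.
With the tool pointing down it reaches from about 0.425 to 1.125 m from the base axis. Payload 14.9 kg.
Tool frame: the origin (TCP) lies between the finger pads; the fingertips stand 17 mm ahead of it and the grasp point (between the pads) lies 2 mm behind it; z points along the fingers, y is the direction in which the jaws open and shut (so a half turn about z gives the same grasp; the last joint's range is limited). The gripper opens to 91 mm and grips with 3 to 60 N. Pads are 32 mm wide; open, the fingers measure 118 mm over their backs; the gripper's body (76 mm by 178 mm) begins 60 mm behind the grasp point.
Start: joints at [-1.136, 0.379, 1.734, -0, 1.028, -0.033], TCP at [0.316, -0.625, 0.208] pointing down, gripper open.
Joint ranges: [-2.77, 2.77], [-0.74, 2.19], [0, 2.66], [-1.06, 4.2], [0.31, 2.87], [-3.08, 3.08]. Speed limits (rad/s): [1.89, 1.89, 2.39, 3.14, 3.14, 3.14].

### API

Orientations are given as a rotation vector (axis times angle).
In Python, from bench import robot gives the robot as it stands. The module is installed in compiled form; this text tells all that it offers.
- The arm moves only by the tool step_arm, never from a script. Its argument "commands" is a list of rows, each a list of 3 entries, a list of its own where there are three numbers: the turn, a rotation vector about the world's x, y, z in rad, then the shift along the world's x, y, z in mm, then the gripper command: -1 is shut, 1 is fully open, values between are in proportion. A call has 1 to 12 rows; each row shifts and turns the commanded pose from where the row before left it; what a row does not reach is not made up. A row lasts 1/12 s, in which the tool goes at most 41.7 mm and 7.16 degrees, less where a joint would pass 70% of its speed; a pose out of reach is approached as far as the arm can. A call with a gripper value outside its range is refused whole. The fingers move at their own pace and stop on an object; "squeeze" is the grip in N (left out, the last holds). Time passes only in rows, so rows that do not move let the fingers close. It gives the time, the measured TCP pose, the force and the opening at its end, in the units of the state.
- robot.get_state(): the state, without advancing time (a new reading comes with each control period).
- robot.grab_frame(name): name is "scene" or "top" or "wrist"; returns a dict with "img" (420x560x3 uint8, red, green, blue), "fx", "fy", "cx", "cy" (pixels), "position" and "rotation" of the camera in the world; the wrist camera has in their place "hand_eye" (4x4, takes a point from camera to tool coordinates, whose origin is the TCP and whose axes are the flange's). Camera axes: x right, y down, z forward; pixel columns grow to the right and rows downward; lengths in m; the calibration is good to about 2 mm. The wrist camera is an equidistant fisheye: a pixel r from the principal point sees the ray r / f radians off the axis. A picture is of the moment at which its call begins: read the wrist's pose just before it. There is no depth.
- robot.sign_off(): hands the job in, once; it reports no verdict.
The state is a dict: "t": time; "joint_positions": joint angles; "qd": joint speeds; "joint_efforts": joint torques, N m; "tool_pos": TCP position; "tcp_rot": TCP orientation; "contact_force": force on the tool from outside, world axes, zero at the start; "wrist_torque": the same for the moment, N m; "finger_gap": opening from 0.0 (shut) to 1.0 (fully open).
Only numpy, scipy, OpenCV 4.12 (cv2) and the standard library are available. Lean on these libraries where they do the work, as an engineer would, in place of code of your own. Each camera call takes 0.05 s, during which the arm holds its last target.

### The job

Put the ceramics drying rack back together: lower the large shelf over the four posts until it rests flat on their lower steps, then lower the small shelf over the same posts until it rests flat on their upper steps. Keep hold of each shelf until it is down rather than dropping it, then let go, and leave the cup, the bowl and the jar where they stand.

Things in the scene. Friction and masses are not known exactly. Their poses are not given: they have to be found in the camera images.
- rack: Rack: plywood base board 200 x 120 x 15 mm (x, y, z) fixed to the bench, with four upright stepped aluminium posts at x +-65, y +-32 mm. Origin: middle of its underside, at bench height; z up. Seated shelves have their length along its x, either way round.
- rack_post (a point): Tip of the rack's post at x +65, y +32 (all four alike), 112 mm above the bench. Each post is 28 mm thick up to the lower step at 40 mm above the bench, 18 mm thick up to the upper step at 88 mm (rim bevelled 1 mm), 9 mm thick up to 107 mm, then a conical point.
- large_shelf_mid (a point): Larger loose plywood shelf: board 190 x 110 x 8 mm (x, y, z), flat on the bench, handle up. Four 23 mm round through holes at x +-65, y +-32. Handle bar on its top, mid-board: 60 long (x), 16 thick (y), 32 high; pinch it across y from above. Point: centre, half-way up: 20 mm over the underside, 12 over the board's top face, 20 under the bar's top. z up; same when turned half round. 160 g. Seated: underside 40, this point 60 mm above the bench.
- small_shelf_mid (a point): Smaller loose plywood shelf: board 160 x 90 x 8 mm (x, y, z), flat on the bench, handle up. Four 13.5 mm round through holes at x +-65, y +-32. Handle bar on its top, mid-board: 60 long (x), 16 thick (y), 32 high; pinch it across y from above. Point: centre, half-way up: 20 mm over the underside, 12 over the board's top face, 20 under the bar's top. z up; same when turned half round. 120 g. Seated: underside 88, this point 108 mm above the bench.
- cup_mid (a point): Bystander: white ceramic cup, 72 mm across, 75 mm high; this point is at its centre, half-way up.
- bowl_mid (a point): Bystander: terracotta bowl, 110 mm across, 50 mm high; this point is at its centre, half-way up.
- jar_mid (a point): Bystander: closed plastic jar, 60 mm across, 80 mm high; this point is at its centre, half-way up.
There are look-alikes about, which are no part of the job. What is shaped like the part that bears large_shelf_mid but black, purple or red is not meant.

How it is judged:
By the outcome, as a careful person would: the job done as asked, in the order asked, and still so for the second after the job is handed in, with the robot touching nothing.
It also fails if it takes over 72 s, if anything falls off the work surface, if the arm or the gripper's body presses on something with over 40 N, if the wrist force passes 120 N, or if a joint passes its speed limit or range.

## Working session

There is one attempt and no reset: what is moved stays moved. The work goes in short steps, Python scripts to look and compute and a tool call to move; the robot and the scene stay as the last step left them, time stands still between calls to the robot, and variables do not carry over. Pictures are saved under pics/ and viewed, and the job is handed in when it is done.

Besides the shell and the picture viewer there is one more tool, called as name(argument=value, ...), one argument or row to a line, values as JSON. step_arm: Moves the arm, as the interface text tells. Its arguments: {"type":"object","properties":{"commands":{"type":"array","items":{"type":"array"}},"squeeze":{"type":"number"}},"required":["commands"]}

```bash
mkdir -p pics; python3 - <<'E'
from bench import robot
import cv2,pickle
s=robot.get_state();print(s)
fr={}
for n in("scene","top","wrist"):
    f=robot.grab_frame(n);fr[n]=f
    cv2.imwrite(f"pics/{n}0.png",f["img"][:,:,::-1])
    print(n,{k:v for k,v in f.items() if k!="img"})
pickle.dump((s,fr),open("f0.pkl","wb"))
E
```

```text
{'t': 0.0, 'joint_positions': array([-1.13627713e+00,  3.79430986e-01,  1.73480325e+00,  3.61117326e-05,
        1.02851770e+00, -3.33041447e-02]), 'qd': array([ 0.00091936,  0.00038523, -0.00052061,  0.0005782 , -0.00174357,
        0.00176032]), 'joint_efforts': array([ 1.02995844e-03, -7.63730192e+01, -4.34369373e+01,  6.51540002e-02,
        4.23605007e-02, -3.92436368e-05]), 'tool_pos': array([ 0.31548171, -0.62439982,  0.20696146]), 'tcp_rot': array([-3.05493389e+00, -7.27879031e-01,  3.15151413e-04]), 'contact_force': array([0.49300417, 0.5347729 , 0.39264849]), 'wrist_torque': array([-0.05036794, -0.01994536, -0.06583608]), 'finger_gap': 1.005665152361445}
scene {'fx': 409.4316559278261, 'fy': 409.4316559278261, 'cx': 271.8092871627632, 'cy': 205.1153908943775, 'position': array([0.97767853, 0.37071538, 0.81914767]), 'rotation': array([-1.17835119, -2.46075559,  0.87711344])}
top {'fx': 491.47546072523244, 'fy': 491.47546072523244, 'cx': 282.623668071621, 'cy': 207.6732896712865, 'position': array([0.38308116, 0.01805285, 1.58068695]), 'rotation': array([-2.18768896,  2.15860759, -0.11374677])}
wrist {'fx': 325.19226210127806, 'fy': 325.19226210127806, 'cx': 278.00080682376307, 'cy': 209.80498451067567, 'hand_eye': array([[-1.58108095e-04, -9.67170749e-01, -2.54127363e-01,
         7.19297934e-02],
       [ 9.99999614e-01,  6.68650966e-05, -8.76639166e-04,
         2.45551603e-04],
       [ 8.64852010e-04, -2.54127403e-01,  9.67170365e-01,
        -1.76321971e-01],
       [ 0.00000000e+00,  0.00000000e+00,  0.00000000e+00,
         1.00000000e+00]])}
```

View pics/scene0.png

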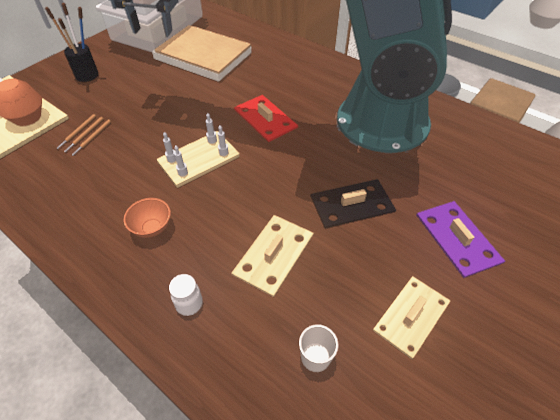

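View pics/top0.png

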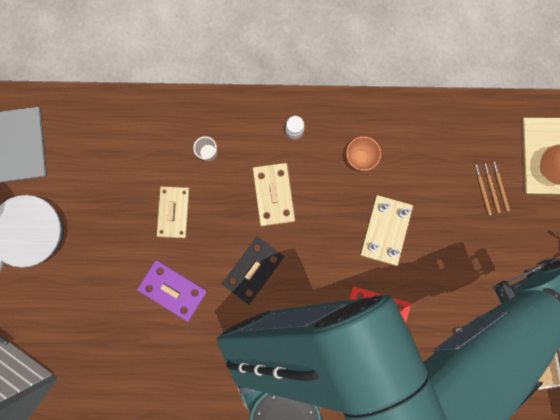

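View pics/wrist0.png

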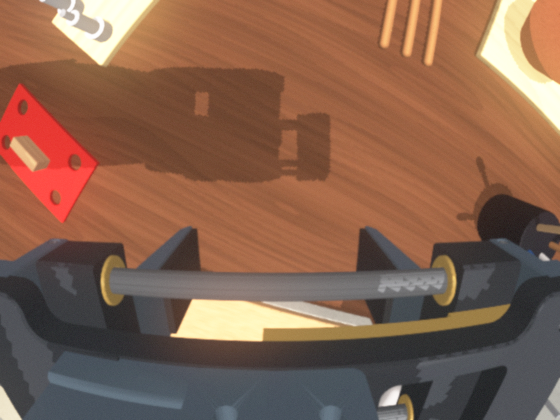

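The plain plywood shelves are the large one (scene (273,254), top (273,194)) and the small one (scene (413,316), top (172,212)). The look-alikes are black (scene 353,200), red (266,115) and purple (460,237). The rack is at top (387,230). Next I'll take close crops to measure.

```bash
python3 - <<'E'
import cv2
t=cv2.imread("pics/top0.png");s=cv2.imread("pics/scene0.png")
def c(i,x,y,w,h,k,n): cv2.imwrite("pics/"+n,cv2.resize(i[y:y+h,x:x+w],None,fx=k,fy=k,interpolation=cv2.INTER_CUBIC))
c(t,150,155,160,90,5,"c_top_shelves.png")
c(t,350,185,70,90,6,"c_top_rack.png")
c(s,225,205,100,95,6,"c_sc_large.png")
c(s,365,270,100,95,6,"c_sc_small.png")
c(s,150,105,100,85,7,"c_sc_rack.png")
E
```

```text
(no output)
```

View pics/c_top_shelves.png

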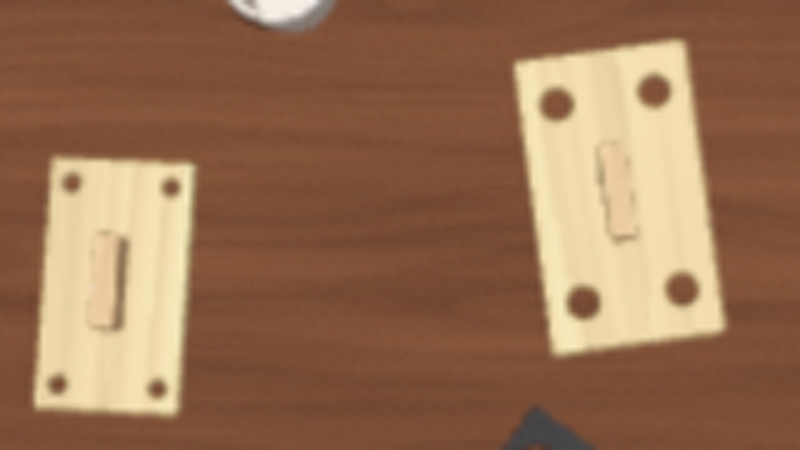

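View pics/c_top_rack.png

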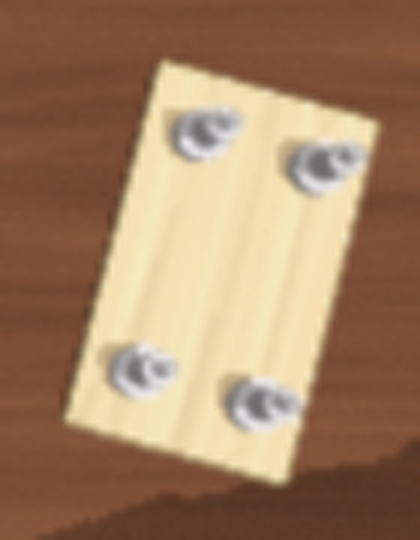

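View pics/c_sc_rack.png

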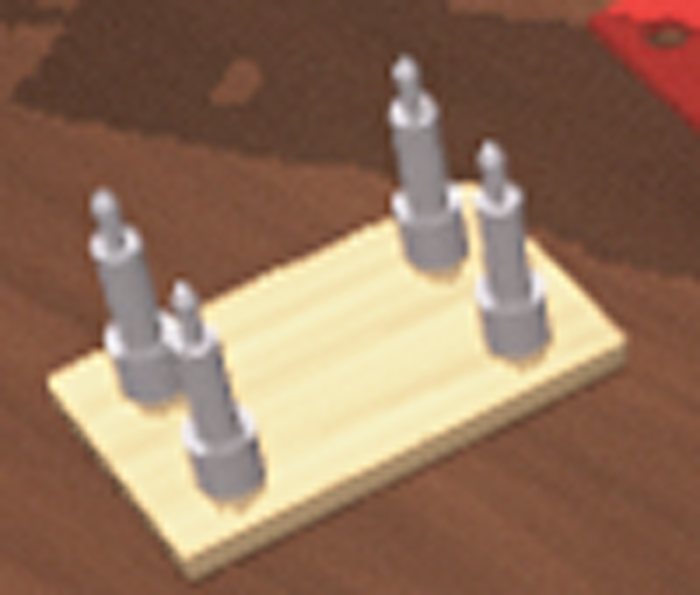

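View pics/c_sc_large.png

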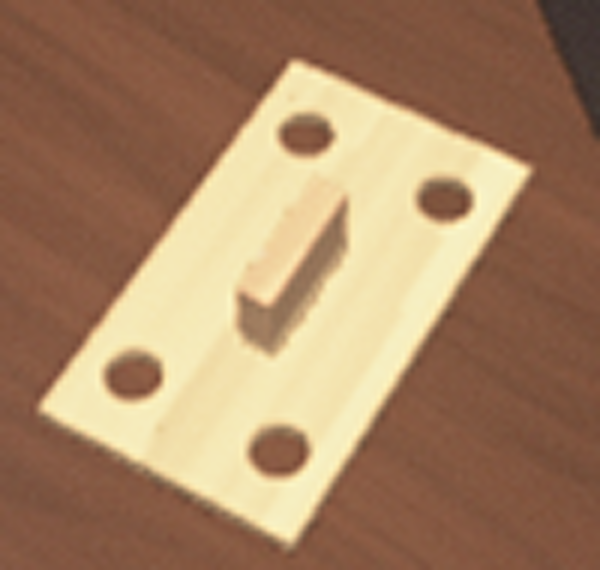

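View pics/c_sc_small.png

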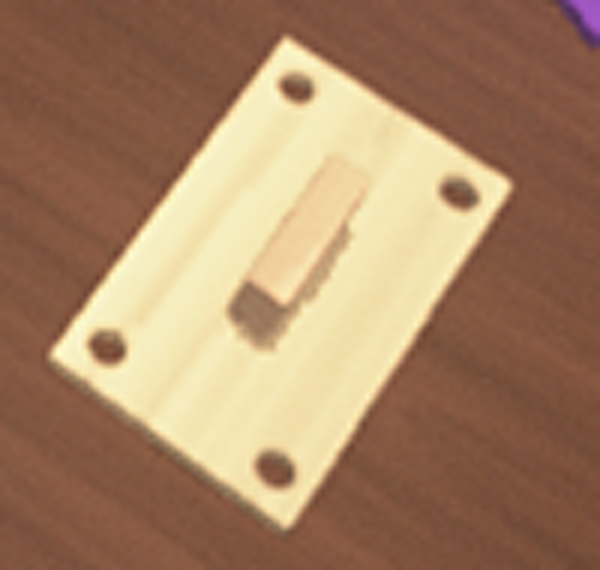

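```bash
cat > h.py <<'E'
import numpy as np,cv2,pickle
from scipy.optimize import least_squares,linear_sum_assignment
from scipy.spatial.transform import Rotation as R
def cam(f):
    K=np.array([[f["fx"],0,f["cx"]],[0,f["fy"],f["cy"]],[0,0,1]]);Rc=R.from_rotvec(f["rotation"]).as_matrix()
    return K,Rc,np.array(f["position"])
def proj(c,P):
    K,Rc,p=c; q=(np.atleast_2d(P)-p)@Rc; q=q@K.T; return q[:,:2]/q[:,2:]
def loc2w(x,P):
    c,s=np.cos(x[2]),np.sin(x[2]);P=np.array(P,float);o=P.copy()
    o[:,0]=x[0]+c*P[:,0]-s*P[:,1];o[:,1]=x[1]+s*P[:,0]+c*P[:,1]
    if len(x)>3:o[:,2]+=x[3]
    return o
def four(a,b,z):return np.array([[i*a,j*b,z] for i in(1,-1) for j in(1,-1)])
def crop(px,x0,y0,k):return np.array([[x0+(u+.5)/k-.5,y0+(v+.5)/k-.5] for u,v in px])
def fit(obs,x0):
    # obs: list of (cam, localpts, pixels)
    def r(x):
        o=[]
        for c,L,px in obs:
            q=proj(c,loc2w(x,L));D=np.linalg.norm(q[:,None]-px[None],axis=2)
            i,j=linear_sum_assignment(D);o.append((q[i]-px[j]).ravel())
        return np.concatenate(o)
    s=least_squares(r,x0,x_scale=[.01,.01,.1]+[.01]*(len(x0)-3));return s.x,r(s.x)
E
cat > m0.py <<'E'
from h import *
s,fr=pickle.load(open("f0.pkl","rb"));T=cam(fr["top"]);S=cam(fr["scene"])
def ray(c,px,z):
    K,Rc,p=c;d=Rc@np.linalg.inv(K)@[px[0],px[1],1];return p+d*(z-p[2])/d[2]
tl=crop([(556,103),(654,90),(583,302),(682,289)],150,155,5);tlc=crop([(515,61),(685,40),(554,355),(725,330)],150,155,5)
ts=crop([(72,182),(171,187),(57,384),(157,389)],150,155,5);tsc=crop([(51,157),(195,163),(35,409),(179,415)],150,155,5)
sl=crop([(307,133),(444,199),(133,375),(278,450)],225,205,6);slc=crop([(293,58),(532,168),(40,408),(292,546)],225,205,6)
ss=crop([(297,87),(459,193),(108,347),(274,468)],365,270,6);ssc=crop([(287,36),(512,184),(50,355),(287,530)],365,270,6)
tr=crop([(163,60),(380,123),(66,422),(287,486)],350,185,6)
trt=crop([(233,121),(351,154),(168,369),(289,405)],350,185,6)
sr=crop([(48,382),(190,563),(470,183),(627,340)],150,105,7)
srt=crop([(102,193),(182,288),(404,60),(489,146)],150,105,7)
def rep(n,o,x0):
    for nm,oo in(("both",o),("top",[q for q in o if q[0] is T]),("scene",[q for q in o if q[0] is S])):
        x,r=fit(oo,x0);print(n,nm,np.round(x[:2]*1000,1),round(np.degrees(x[2]),2),"rms px",round(float(np.sqrt((r**2).mean())),2))
g=lambda px:[*ray(T,px,0)[:2]]
rep("large",[(T,four(.065,.032,.008),tl),(T,four(.095,.055,.008),tlc),(S,four(.065,.032,.008),sl),(S,four(.095,.055,.008),slc)],g((273,194))+[.05])
rep("small",[(T,four(.065,.032,.008),ts),(T,four(.08,.045,.008),tsc),(S,four(.065,.032,.008),ss),(S,four(.08,.045,.008),ssc)],g((172,212))+[.0])
rep("rack_all",[(T,four(.1,.06,.015),tr),(T,four(.065,.032,.11),trt),(S,four(.1,.06,.015),sr),(S,four(.065,.032,.11),srt)],g((387,230))+[-.25])
rep("rack_tips",[(T,four(.065,.032,.11),trt),(S,four(.065,.032,.11),srt)],g((387,230))+[-.25])
for n,px in(("cup",(205,148)),("jar",(294,127)),("bowl",(363,154))):print(n,np.round(ray(T,px,.07)*1000))
E
python3 m0.py
```

```text
large both [583.6  41.2] 8.59 rms px 0.25
large top [584.2  40.6] 8.54 rms px 0.18
large scene [583.3  41.4] 8.61 rms px 0.19
small both [521.4 363.6] -2.05 rms px 0.26
small top [521.8 363.4] -1.79 rms px 0.29
small scene [521.2 363.6] -2.15 rms px 0.16
rack_all both [ 471.9 -321.8] -14.8 rms px 0.47
rack_all top [ 472.1 -322.1] -15.08 rms px 0.37
rack_all scene [ 471.7 -321.7] -14.48 rms px 0.53
rack_tips both [ 471.5 -322. ] -14.92 rms px 0.4
rack_tips top [ 472.  -320.9] -14.85 rms px 0.28
rack_tips scene [ 470.3 -323.9] -14.96 rms px 0.03
cup [717. 256.  70.]
jar [788. -22.  70.]
bowl [ 705. -238.   70.]
```

The two cameras agree to about 1 mm:

| Thing | Position (mm) | Yaw |
|---|---|---|
| Large shelf | (583.6, 41.2) | 8.6° |
| Small shelf | (521.4, 363.6) | −2.05° |
| Rack | (472, −322) | −14.8° |

The crops confirm which plywood shelf is which: 23 mm holes on the large one and smaller holes on the small one. Now I'll move above the large shelf.

step_arm(
  commands=[
    [[0,0,-0.016],[13.4,33.3,0],1],
    [[0,0,-0.016],[13.4,33.3,0],1],
    [[0,0,-0.016],[13.4,33.3,0],1],
    [[0,0,-0.016],[13.4,33.3,0],1],
    [[0,0,-0.016],[13.4,33.3,0],1],
    [[0,0,-0.016],[13.4,33.3,0],1],
    [[0,0,-0.016],[13.4,33.3,0],1],
    [[0,0,-0.016],[13.4,33.3,0],1],
    [[0,0,-0.016],[13.4,33.3,0],1],
    [[0,0,-0.016],[13.4,33.3,0],1],
    [[0,0,-0.016],[13.4,33.3,0],1],
    [[0,0,-0.016],[13.4,33.3,0],1],
  ],
  squeeze=30,
)

```text
t: 1.15
tool_pos: [0.4767, -0.2235, 0.2076]
tcp_rot: [-3.112, -0.43, 0.0]
contact_force: [0.2, -1.2, 0.7]
finger_gap: 0.999
```

step_arm(
  commands=[
    [[0,0,-0.016],[13.4,33.3,0],1],
    [[0,0,-0.016],[13.4,33.3,0],1],
    [[0,0,-0.016],[13.4,33.3,0],1],
    [[0,0,-0.016],[13.4,33.3,0],1],
    [[0,0,-0.016],[13.4,33.3,0],1],
    [[0,0,-0.016],[13.4,33.3,0],1],
    [[0,0,-0.016],[13.4,33.3,0],1],
    [[0,0,-0.016],[13.4,33.3,0],1],
    [[0,0,0],[0,0,0],1],
    [[0,0,0],[0,0,0],1],
    [[0,0,0],[0,0,0],1],
  ],
)

```text
t: 2.07
tool_pos: [0.5832, 0.0411, 0.2073]
tcp_rot: [3.133, 0.233, -0.001]
contact_force: [-0.2, -0.7, 1.0]
finger_gap: 1.003
```

```bash
cat > st.py <<'E'
from bench import robot
from h import *
def st(goal=None):
    s=robot.get_state();M=R.from_rotvec(s["tcp_rot"]).as_matrix()
    print("t",round(s["t"],2),"tcp",np.round(s["tool_pos"]*1000,1),"yaw x-axis",round(np.degrees(np.arctan2(M[1,0],M[0,0])),2),"tilt: z",np.round(M[:,2],4),"F",np.round(s["contact_force"],1),"T",np.round(s["wrist_torque"],2),"gap mm",round(s["finger_gap"]*91,1),"j",np.round(s["joint_positions"],2))
    return s
if __name__=="__main__":st()
E
python3 st.py; python3 - <<'E'
from bench import robot
from h import *
for n in ("wrist",):
    s=robot.get_state();f=robot.grab_frame(n);cv2.imwrite("pics/w1.png",f["img"][:,:,::-1]);pickle.dump((s,f),open("w1.pkl","wb"))
E
```

```text
t 2.07 tcp [583.2  41.1 207.3] yaw x-axis 8.51 tilt: z [-7.e-04 -2.e-04 -1.e+00] F [-0.2 -0.7  1. ] T [-0.06  0.08 -0.03] gap mm 91.2 j [ 0.03  0.2   1.97 -0.    0.97  1.45]
```

View pics/w1.png

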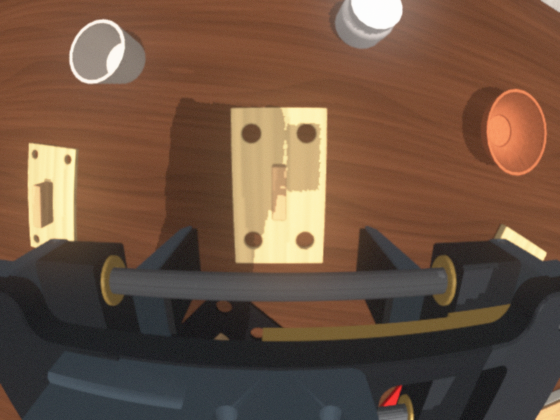

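The wrist view shows the large plywood shelf centred and straight below the gripper, with its handle at (279,190) and holes at (251,133), (307,133), (254,240) and (305,240). A quick numeric check of the offset, then the descent.

```bash
cat >> h.py <<'E'
def wproj(s,f,P):
    M=np.eye(4);M[:3,:3]=R.from_rotvec(s["tcp_rot"]).as_matrix();M[:3,3]=s["tool_pos"]
    C=M@f["hand_eye"];q=(np.atleast_2d(P)-C[:3,3])@C[:3,:3]
    th=np.arctan2(np.hypot(q[:,0],q[:,1]),q[:,2]);ph=np.arctan2(q[:,1],q[:,0])
    return np.c_[f["cx"]+f["fx"]*th*np.cos(ph),f["cy"]+f["fy"]*th*np.sin(ph)]
_p=proj
def proj(c,P): return wproj(c[0],c[1],P) if len(c)==2 else _p(c,P)
E
python3 - <<'E'
from h import *
s,f=pickle.load(open("w1.pkl","rb"))
im=f["img"][95:275,215:345,::-1];cv2.imwrite("pics/w1c.png",cv2.resize(im,None,fx=3.3333,fy=3.3333,interpolation=cv2.INTER_CUBIC))
x,r=fit([((s,f),four(.065,.032,.008),np.array([(251,133),(307,133),(254,240),(305,240)]))],[.5836,.0412,.15])
print(x[:2]*1000,np.degrees(x[2]),r)
E
```

```text
[582.76893914  39.72420263] 8.75720162172037 [ 0.15661449 -0.04855177 -0.05711918 -0.26475761 -0.54524576  0.29558156
  0.44109505  0.08374893]
```

step_arm(
  commands=[
    [[0,0,0],[0,0,-30],1],
    [[0,0,0],[0,0,-30],1],
    [[0,0,0],[0,0,-30],1],
    [[0,0,0],[0,0,-30],1],
    [[0,0,0],[0,0,-25],1],
    [[0,0,0],[0,0,-15],1],
    [[0,0,0],[0,0,-10],1],
    [[0,0,0],[0,0,-8],1],
    [[0,0,0],[0,0,0],1],
    [[0,0,0],[0,0,0],1],
  ],
)

```text
t: 2.95
tool_pos: [0.5839, 0.0408, 0.0302]
tcp_rot: [3.133, 0.231, 0.001]
contact_force: [0.8, -0.4, 0.2]
finger_gap: 0.999
```

step_arm(
  commands=[
    [[0,0,0],[0,0,0],-0.6],
    [[0,0,0],[0,0,0],-0.6],
    [[0,0,0],[0,0,0],-0.6],
    [[0,0,0],[0,0,0],-1],
    [[0,0,0],[0,0,0],-1],
    [[0,0,0],[0,0,0],-1],
    [[0,0,0],[0,0,0],-1],
    [[0,0,0],[0,0,0],-1],
    [[0,0,0],[0,0,0],-1],
    [[0,0,0],[0,0,0],-1],
  ],
  squeeze=30,
)

```text
t: 3.78
tool_pos: [0.5836, 0.0412, 0.0296]
tcp_rot: [-3.133, -0.232, 0.0]
contact_force: [-0.5, 0.0, 0.6]
finger_gap: 0.303
```

```bash
python3 st.py
```

```text
t 3.78 tcp [583.6  41.2  29.6] yaw x-axis 8.47 tilt: z [-1.e-04  0.e+00 -1.e+00] F [-0.5  0.   0.6] T [ 0.05  0.   -0.02] gap mm 27.6 j [0.03 0.47 2.02 0.   0.65 1.45]
```

step_arm(
  commands=[
    [[0,0,0],[0,0,0],-1],
    [[0,0,0],[0,0,0],-1],
    [[0,0,0],[0,0,0],-1],
    [[0,0,0],[0,0,0],-1],
    [[0,0,0],[0,0,0],-1],
    [[0,0,0],[0,0,0],-1],
  ],
)

```text
t: 4.28
tool_pos: [0.5836, 0.0412, 0.0296]
tcp_rot: [3.133, 0.232, -0.0]
contact_force: [-0.1, -0.8, -0.8]
finger_gap: 0.172
```

```bash
python3 st.py
```

```text
t 4.28 tcp [583.6  41.2  29.6] yaw x-axis 8.47 tilt: z [-0. -0. -1.] F [-0.1 -0.8 -0.8] T [-0.05  0.07  0.05] gap mm 15.7 j [ 0.03  0.47  2.02 -0.    0.65  1.45]
```

step_arm(
  commands=[
    [[0,0,0],[0,0,10],-1],
    [[0,0,0],[0,0,20],-1],
    [[0,0,0],[0,0,30],-1],
    [[0,0,0],[0,0,30],-1],
    [[0,0,0],[0,0,30],-1],
    [[0,0,0],[0,0,20],-1],
    [[0,0,0],[0,0,10],-1],
    [[0,0,0],[0,0,0],-1],
  ],
)

```text
t: 4.95
tool_pos: [0.5847, 0.0413, 0.1821]
tcp_rot: [3.133, 0.232, 0.006]
contact_force: [1.4, 1.0, -1.4]
finger_gap: 0.17
```

step_arm(
  commands=[
    [[0,0,-0.02],[-4,-15,0],-1],
    [[0,0,-0.034],[-9,-28,0],-1],
    [[0,0,-0.034],[-9,-30,0],-1],
    [[0,0,-0.034],[-9,-30,0],-1],
    [[0,0,-0.034],[-9,-30,0],-1],
    [[0,0,-0.034],[-9,-30,0],-1],
    [[0,0,-0.034],[-9,-30,0],-1],
    [[0,0,-0.034],[-9,-30,0],-1],
    [[0,0,-0.034],[-9,-30,0],-1],
    [[0,0,-0.034],[-9,-30,0],-1],
    [[0,0,-0.034],[-9,-30,0],-1],
    [[0,0,-0.034],[-9,-30,0],-1],
  ],
)

```text
t: 5.95
tool_pos: [0.4792, -0.3027, 0.178]
tcp_rot: [-3.116, 0.388, 0.003]
contact_force: [-0.5, 0.3, -1.9]
finger_gap: 0.17
```

step_arm(
  commands=[
    [[0,0,-0.033],[-6,-30,0],-1],
    [[0,0,-0.014],[-3,-20,0],-1],
    [[0,0,0],[0,0,0],-1],
    [[0,0,0],[0,0,0],-1],
    [[0,0,0],[0,0,0],-1],
  ],
)

```text
t: 6.37
tool_pos: [0.4711, -0.351, 0.1783]
tcp_rot: [-3.107, 0.459, 0.003]
contact_force: [-0.7, 0.8, -2.6]
finger_gap: 0.171
```

```bash
python3 st.py; python3 - <<'E'
from bench import robot
from h import *
s=robot.get_state();d={}
for n in("scene","top","wrist"):
    f=robot.grab_frame(n);d[n]=f;cv2.imwrite(f"pics/{n}2.png",f["img"][:,:,::-1])
pickle.dump((s,d),open("f2.pkl","wb"))
E
```

```text
t 6.37 tcp [ 471.1 -351.   178.3] yaw x-axis -16.8 tilt: z [-0.0016  0.0014 -1.    ] F [-0.7  0.8 -2.6] T [0.06 0.04 0.01] gap mm 15.5 j [-0.68  0.24  1.98  0.    0.92  1.18]
```

View pics/scene2.png

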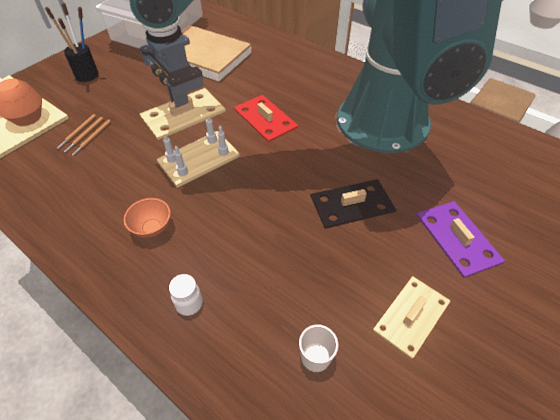

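View pics/top2.png

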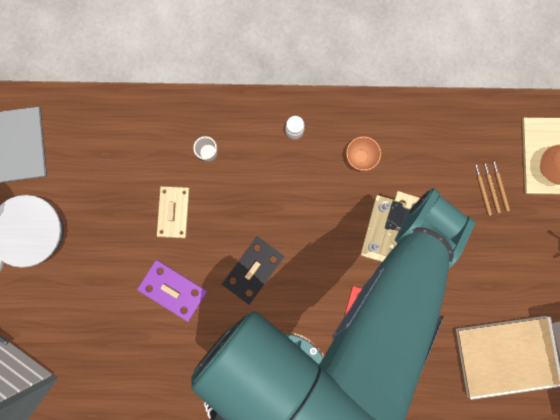

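View pics/wrist2.png

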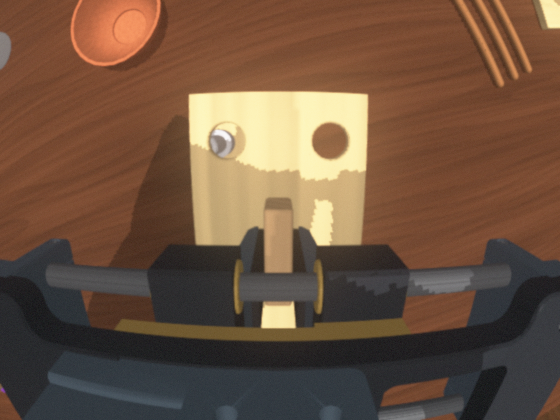

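The shelf is held level, but I overshot in y by 29 mm (one row too many). I'll shift to the rack position, then measure the shelf and post tips in the same images.

step_arm(
  commands=[
    [[0,0,0.018],[0.5,15,0],-1],
    [[0,0,0.017],[0.4,14,0],-1],
    [[0,0,0],[0,0,0],-1],
    [[0,0,0],[0,0,0],-1],
    [[0,0,0],[0,0,0],-1],
    [[0,0,0],[0,0,0],-1],
  ],
)

```text
t: 7.02
tool_pos: [0.4727, -0.3228, 0.1798]
tcp_rot: [3.115, -0.404, 0.001]
contact_force: [-0.0, -0.8, -1.9]
finger_gap: 0.168
```

```bash
python3 st.py; python3 - <<'E'
from bench import robot
from h import *
s=robot.get_state();d={}
for n in("scene","wrist"):
    f=robot.grab_frame(n);d[n]=f;cv2.imwrite(f"pics/{n}3.png",f["img"][:,:,::-1])
pickle.dump((s,d),open("f3.pkl","wb"))
def c(i,x,y,w,h,k,n): cv2.imwrite("pics/"+n,cv2.resize(i[y:y+h,x:x+w],None,fx=k,fy=k,interpolation=cv2.INTER_CUBIC))
c(cv2.imread("pics/scene3.png"),135,85,110,90,7,"c_s3.png")
c(cv2.imread("pics/wrist3.png"),180,80,200,150,4,"c_w3.png")
E
```

```text
t 7.02 tcp [ 472.7 -322.8  179.8] yaw x-axis -14.78 tilt: z [ 3.e-04 -3.e-04 -1.e+00] F [-0.  -0.8 -1.9] T [0.03 0.05 0.07] gap mm 15.3 j [-0.64  0.22  2.01 -0.    0.91  1.19]
```

View pics/c_s3.png

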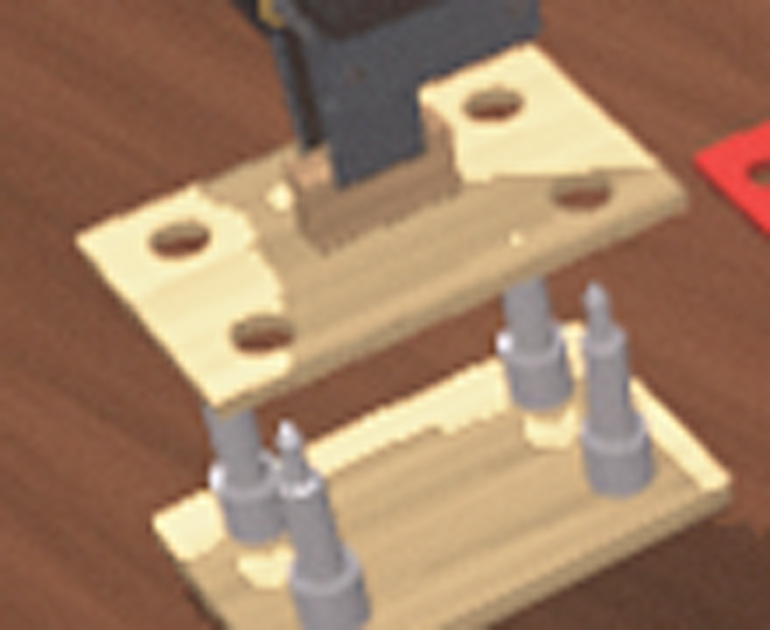

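View pics/c_w3.png

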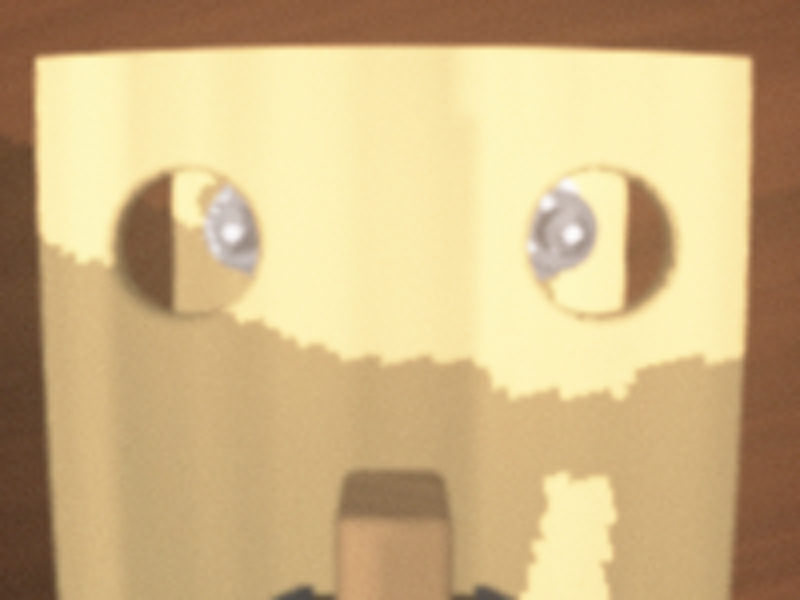

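```bash
python3 - <<'E'
from h import *
s,d=pickle.load(open("f3.pkl","rb"));S=cam(d["scene"]);W=(s,d["wrist"])
zt=s["tool_pos"][2]-.0296+.008
sh=crop([(495,104),(582,193),(180,239),(264,335)],135,85,7);sc=crop([(530,43),(686,195),(78,240),(225,410)],135,85,7);stp=crop([(597,288),(288,427)],135,85,7)
wh=crop([(188,242),(602,244)],180,80,4);wt=crop([(232,233),(571,232)],180,80,4)
wc=crop([(35,57),(752,58)],180,80,4)
g=[.472,-.322,-.26]
def pr(n,o,x0=g):
    x,r=fit(o,x0);print(n,np.round(x[:2]*1000,1),round(np.degrees(x[2]),2),[round(v*1000,1) for v in x[3:]],np.round(r,2))
pr("shelf scene",[(S,four(.065,.032,zt),sh),(S,four(.095,.055,zt),sc)])
pr("shelf scene zfree",[(S,four(.065,.032,zt),sh),(S,four(.095,.055,zt),sc)],g+[0])
h=four(.065,.032,zt)[:2];c=four(.095,.055,zt)[:2]
pr("shelf wrist",[(W,h,wh),(W,c,wc)])
pr("shelf wrist zfree",[(W,h,wh),(W,c,wc)],g+[0.])
t=four(.065,.032,.112)[:2]
pr("rack wrist",[(W,t,wt)])
t2=four(.065,.032,.111)
pr("rack scene 2tips",[(S,t2[[1,3]],stp)]);pr("rack scene 2tips",[(S,t2[[0,2]],stp)])
E
```

```text
shelf scene [ 472.9 -318.8] -14.28 [] [ 0.27  0.13  0.22  0.34  0.33 -0.32 -0.15  0.13 -0.83 -0.33 -0.17  0.21
  0.28 -0.62  0.09  0.44]
shelf scene zfree [ 471.6 -320.8] -14.31 [np.float64(-1.9)] [ 0.3   0.08  0.29  0.34  0.25 -0.28 -0.18  0.19 -0.79 -0.41 -0.05  0.2
  0.16 -0.58  0.05  0.52]
shelf wrist [ 471.3 -322.3] -14.86 [] [-0.94  0.39  0.51  0.03  0.27 -0.19  0.19 -0.22]
shelf wrist zfree [ 471.4 -322.3] -14.86 [np.float64(-0.8)] [-0.74  0.31  0.31 -0.05  0.6  -0.11 -0.15 -0.14]
rack wrist [ 470.9 -323.9] -14.57 [] [-0.33  0.01  0.33  0.  ]
rack scene 2tips [ 487.7 -260.4] -15.58 [] [-0.06  0.05  0.06 -0.06]
rack scene 2tips [ 470.5 -322.1] -15.58 [] [-0.06  0.05  0.06 -0.06]
```

step_arm(
  commands=[
    [[0,0,0],[-0.6,-1.2,-10],-1],
    [[0,0,0],[0,0,-12],-1],
    [[0,0,0],[0,0,-8],-1],
    [[0,0,0],[0,0,0],-1],
    [[0,0,0],[0,0,0],-1],
    [[0,0,0],[0,0,0],-1],
  ],
)

```text
t: 7.62
tool_pos: [0.472, -0.3241, 0.1495]
tcp_rot: [-3.115, 0.404, 0.0]
contact_force: [0.5, -0.0, -2.5]
finger_gap: 0.167
```

```bash
python3 st.py; python3 - <<'E'
from bench import robot
from h import *
s=robot.get_state();d={}
for n in("scene","wrist"):
    f=robot.grab_frame(n);d[n]=f;cv2.imwrite(f"pics/{n}4.png",f["img"][:,:,::-1])
pickle.dump((s,d),open("f4.pkl","wb"))
def c(i,x,y,w,h,k,n): cv2.imwrite("pics/"+n,cv2.resize(i[y:y+h,x:x+w],None,fx=k,fy=k,interpolation=cv2.INTER_CUBIC))
c(cv2.imread("pics/scene4.png"),135,95,110,85,7,"c_s4.png")
c(cv2.imread("pics/wrist4.png"),180,80,200,150,4,"c_w4.png")
E
```

```text
t 7.62 tcp [ 472.  -324.1  149.5] yaw x-axis -14.8 tilt: z [-2.e-04  2.e-04 -1.e+00] F [ 0.5 -0.  -2.5] T [0.04 0.02 0.04] gap mm 15.2 j [-0.64  0.26  2.02 -0.    0.86  1.19]
```

View pics/c_s4.png

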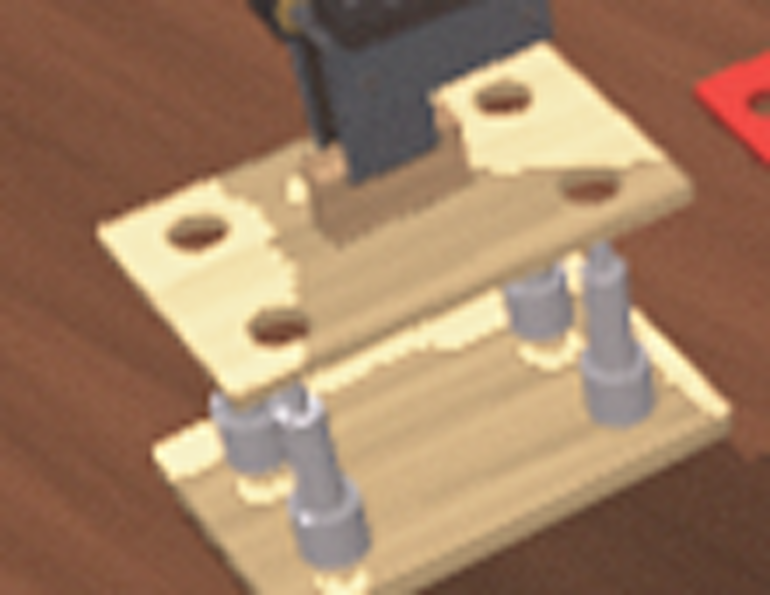

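View pics/c_w4.png

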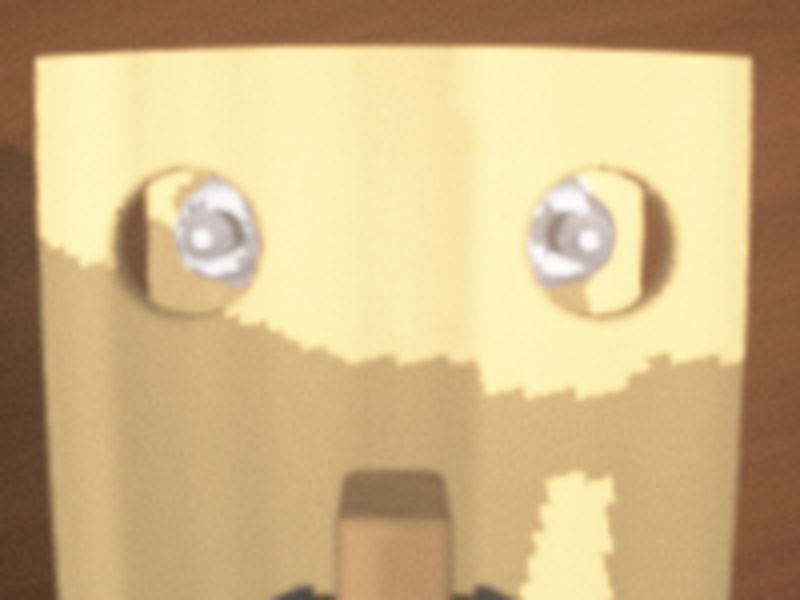

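```bash
python3 - <<'E'
from h import *
s,d=pickle.load(open("f4.pkl","rb"));W=(s,d["wrist"])
zt=s["tool_pos"][2]-.0296+.008
wh=crop([(188,242),(602,244)],180,80,4);wt=crop([(203,239),(590,240)],180,80,4);wc=crop([(35,57),(752,58)],180,80,4)
g=[.472,-.322,-.26]
x,_=fit([(W,four(.065,.032,zt)[:2],wh)],g)
x2,_=fit([(W,four(.065,.032,.112)[:2],wt)],g)
for a in(x,x2):print(np.round(a[:2]*1000,1),np.degrees(a[2]))
# at-the-holes comparison (first two) in local frame
D=(loc2w(x2,four(.065,.032,0)[:2])-loc2w(x,four(.065,.032,0)[:2]))[:,:2]*1000
c,q=np.cos(-.258),np.sin(-.258);print("local offs",D@np.array([[c,-q],[q,c]]))
E
```

```text
[ 470.7 -323.4] -15.070758016209044
[ 470.5 -323.8] -14.9313962692716
local offs [[-0.22868642 -0.24446754]
 [-0.07301903 -0.24506191]]
```

step_arm(
  commands=[
    [[0,0,0],[0,0,-5],-1],
    [[0,0,0],[0,0,-6],-1],
    [[0,0,0],[0,0,-6],-1],
    [[0,0,0],[0,0,-5],-1],
    [[0,0,0],[0,0,-4],-1],
    [[0,0,0],[0,0,0],-1],
    [[0,0,0],[0,0,0],-1],
  ],
)

```text
t: 8.3
tool_pos: [0.4718, -0.3239, 0.1233]
tcp_rot: [-3.115, 0.404, 0.001]
contact_force: [0.2, 0.2, -1.6]
finger_gap: 0.17
```

```bash
python3 st.py; python3 - <<'E'
from bench import robot
from h import *
s=robot.get_state();d={}
for n in("scene","wrist"):
    f=robot.grab_frame(n);d[n]=f;cv2.imwrite(f"pics/{n}5.png",f["img"][:,:,::-1])
a=cv2.imread("pics/scene5.png")[100:180,140:240];b=cv2.imread("pics/wrist5.png")[80:180,180:380]
cv2.imwrite("pics/c5.png",np.vstack([cv2.resize(b,(600,300),interpolation=2),cv2.resize(a,(600,300),interpolation=2)]))
E
```

```text
t 8.3 tcp [ 471.8 -323.9  123.3] yaw x-axis -14.8 tilt: z [-5.e-04  4.e-04 -1.e+00] F [ 0.2  0.2 -1.6] T [ 0.07  0.07 -0.03] gap mm 15.5 j [-0.64  0.3   2.03  0.    0.81  1.19]
```

View pics/c5.png

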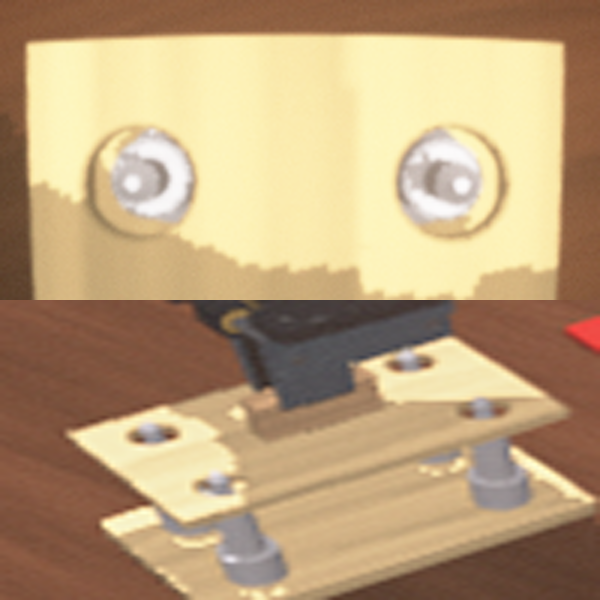

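All four tips are through the holes and centred, so I'll continue down.

step_arm(
  commands=[
    [[0,0,0],[0,0,-4],-1],
    [[0,0,0],[0,0,-4],-1],
    [[0,0,0],[0,0,-4],-1],
    [[0,0,0],[0,0,0],-1],
  ],
)

```text
t: 8.73
tool_pos: [0.4715, -0.3237, 0.1106]
tcp_rot: [-3.115, 0.404, 0.002]
contact_force: [0.2, 0.4, -1.6]
finger_gap: 0.167
```

step_arm(
  commands=[
    [[0,0,0],[0,0,-6],-1],
    [[0,0,0],[0,0,-7],-1],
    [[0,0,0],[0,0,-7],-1],
    [[0,0,0],[0,0,-7],-1],
    [[0,0,0],[0,0,-5],-1],
    [[0,0,0],[0,0,-3],-1],
    [[0,0,0],[0,0,-2],-1],
    [[0,0,0],[0,0,0],-1],
    [[0,0,0],[0,0,0],-1],
  ],
)

```text
t: 9.48
tool_pos: [0.472, -0.3241, 0.0747]
tcp_rot: [3.115, -0.404, 0.0]
contact_force: [-1.1, -0.0, -1.1]
finger_gap: 0.168
```

```bash
python3 st.py
```

```text
t 9.48 tcp [ 472.  -324.1   74.7] yaw x-axis -14.79 tilt: z [ 1.e-04 -0.e+00 -1.e+00] F [-1.1 -0.  -1.1] T [0.05 0.   0.02] gap mm 15.3 j [-0.64  0.38  2.04  0.    0.72  1.19]
```

step_arm(
  commands=[
    [[0,0,0],[0,0,-2],-1],
    [[0,0,0],[0,0,-1.5],-1],
    [[0,0,0],[0,0,-1],-1],
    [[0,0,0],[0,0,0],-1],
    [[0,0,0],[0,0,0],-1],
  ],
)

```text
t: 9.9
tool_pos: [0.4719, -0.324, 0.0701]
tcp_rot: [-3.115, 0.404, 0.0]
contact_force: [-1.3, 0.2, -2.6]
finger_gap: 0.165
```

step_arm(
  commands=[
    [[0,0,0],[0,0,-0.7],-1],
    [[0,0,0],[0,0,0],-1],
    [[0,0,0],[0,0,0],-1],
  ],
)

```text
t: 10.15
tool_pos: [0.4721, -0.3241, 0.0696]
tcp_rot: [3.115, -0.404, 0.0]
contact_force: [-1.6, -0.4, 0.9]
finger_gap: 0.167
```

```bash
python3 st.py
```

```text
t 10.15 tcp [ 472.1 -324.1   69.6] yaw x-axis -14.79 tilt: z [ 2.e-04 -1.e-04 -1.e+00] F [-1.6 -0.4  0.9] T [ 0.11  0.13 -0.01] gap mm 15.2 j [-0.64  0.39  2.04  0.    0.71  1.19]
```

step_arm(
  commands=[
    [[0,0,0],[0,0,-0.5],-1],
    [[0,0,0],[0,0,0],-1],
    [[0,0,0],[0,0,0],-1],
  ],
)

```text
t: 10.4
tool_pos: [0.4721, -0.3241, 0.0696]
tcp_rot: [3.115, -0.405, 0.0]
contact_force: [-3.5, 2.9, 10.5]
finger_gap: 0.167
```

```bash
python3 st.py; python3 - <<'E'
from bench import robot
from h import *
f=robot.grab_frame("scene");a=f["img"][100:190,140:250,::-1]
cv2.imwrite("pics/c6.png",cv2.resize(a,None,fx=6,fy=6,interpolation=2))
E
```

```text
t 10.4 tcp [ 472.1 -324.1   69.6] yaw x-axis -14.8 tilt: z [ 1.e-04 -1.e-04 -1.e+00] F [-3.5  2.9 10.5] T [ 0.53  0.66 -0.03] gap mm 15.2 j [-0.64  0.39  2.04  0.    0.71  1.19]
```

View pics/c6.png

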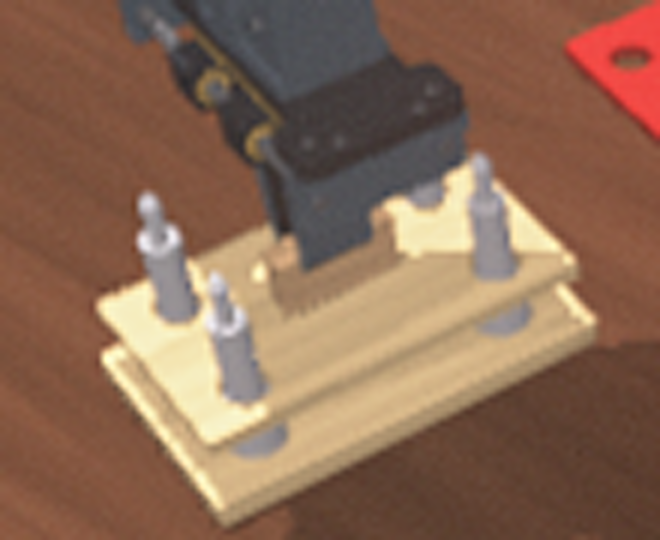

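The large shelf is seated: contact came at exactly +40 mm, it's flat, and the reaction is 10 N. Releasing and retreating.

step_arm(
  commands=[
    [[0,0,0],[0,0,0.4],-1],
    [[0,0,0],[0,0,0],0.2],
    [[0,0,0],[0,0,0],0.2],
    [[0,0,0],[0,0,0],0.2],
    [[0,0,0],[0,0,0],0.2],
    [[0,0,0],[0,0,0],0.2],
    [[0,0,0],[0,0,0],0.2],
    [[0,0,0],[0,0,0],0.2],
  ],
)

```text
t: 11.12
tool_pos: [0.472, -0.324, 0.0693]
tcp_rot: [3.115, -0.404, -0.0]
contact_force: [-0.4, 0.2, -0.6]
finger_gap: 0.595
```

```bash
python3 st.py
```

```text
t 11.12 tcp [ 472.  -324.    69.3] yaw x-axis -14.79 tilt: z [-0. -0. -1.] F [-0.4  0.2 -0.6] T [0.09 0.04 0.03] gap mm 54.1 j [-0.64  0.39  2.04 -0.    0.71  1.19]
```

step_arm(
  commands=[
    [[0,0,0],[0,0,10],0.5],
    [[0,0,0],[0,0,20],0.5],
    [[0,0,0],[0,0,30],0.5],
    [[0,0,0],[0,0,35],1],
    [[0,0,0],[0,0,25],1],
    [[0,0,0],[0,0,15],1],
  ],
)

```text
t: 11.62
tool_pos: [0.4729, -0.3247, 0.2084]
tcp_rot: [3.114, -0.404, 0.005]
contact_force: [-0.4, -0.1, 1.1]
finger_gap: 0.935
```

step_arm(
  commands=[
    [[0,0,0.011],[2.5,34.4,0],1],
    [[0,0,0.011],[2.5,34.4,0],1],
    [[0,0,0.011],[2.5,34.4,0],1],
    [[0,0,0.011],[2.5,34.4,0],1],
    [[0,0,0.011],[2.5,34.4,0],1],
    [[0,0,0.011],[2.5,34.4,0],1],
    [[0,0,0.011],[2.5,34.4,0],1],
    [[0,0,0.011],[2.5,34.4,0],1],
    [[0,0,0.011],[2.5,34.4,0],1],
    [[0,0,0.011],[2.5,34.4,0],1],
  ],
)

```text
t: 12.45
tool_pos: [0.4968, 0.0217, 0.2052]
tcp_rot: [-3.133, 0.232, -0.001]
contact_force: [0.1, -0.5, 0.1]
finger_gap: 0.995
```

step_arm(
  commands=[
    [[0,0,0.011],[2.5,34.4,0],1],
    [[0,0,0.011],[2.5,34.4,0],1],
    [[0,0,0.011],[2.5,34.4,0],1],
    [[0,0,0.011],[2.5,34.4,0],1],
    [[0,0,0.011],[2.5,34.4,0],1],
    [[0,0,0.011],[2.5,34.4,0],1],
    [[0,0,0.011],[2.5,34.4,0],1],
    [[0,0,0.011],[2.5,34.4,0],1],
    [[0,0,0.011],[2.5,34.4,0],1],
    [[0,0,0.011],[2.5,34.4,0],1],
    [[0,0,0],[0,0,0],1],
    [[0,0,0],[0,0,0],1],
  ],
)

```text
t: 13.45
tool_pos: [0.5217, 0.3653, 0.2048]
tcp_rot: [-3.141, 0.057, -0.0]
contact_force: [-0.2, -1.1, -0.5]
finger_gap: 0.998
```

```bash
python3 st.py; python3 - <<'E'
from bench import robot
from h import *
s=robot.get_state();d={}
for n in("wrist","top","scene"):
    f=robot.grab_frame(n);d[n]=f;cv2.imwrite(f"pics/{n}7.png",f["img"][:,:,::-1])
pickle.dump((s,d),open("f7.pkl","wb"))
cv2.imwrite("pics/c_t7.png",cv2.resize(cv2.imread("pics/top7.png")[185:275,350:420],None,fx=6,fy=6,interpolation=2))
cv2.imwrite("pics/c_s7.png",cv2.resize(cv2.imread("pics/scene7.png")[105:190,150:250],None,fx=7,fy=7,interpolation=2))
E
```

```text
t 13.45 tcp [521.7 365.3 204.8] yaw x-axis -2.07 tilt: z [ 2.e-04  1.e-04 -1.e+00] F [-0.2 -1.1 -0.5] T [ 0.03  0.11 -0.02] gap mm 90.9 j [ 0.57  0.29  1.87 -0.    0.99  2.18]
```

View pics/wrist7.png

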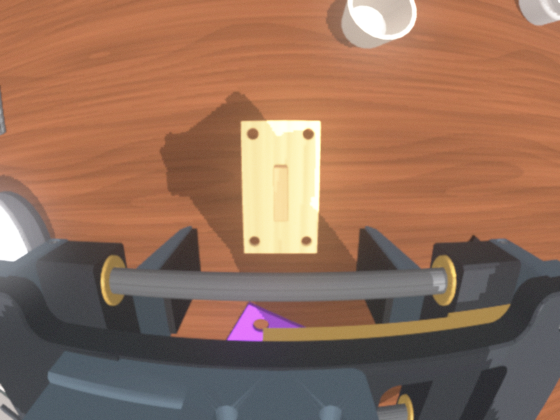

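View pics/c_s7.png

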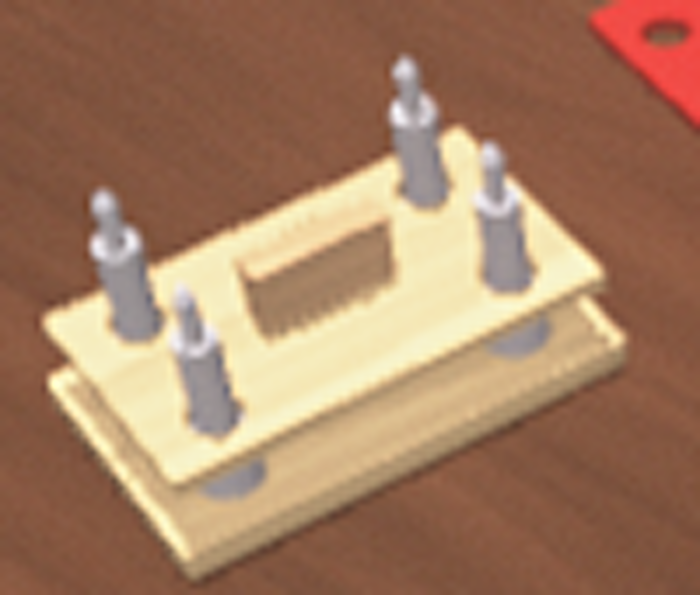

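View pics/c_t7.png

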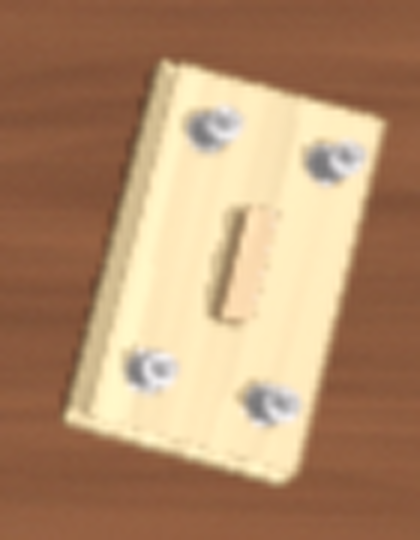

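The large shelf is seated flat on all four lower steps. The wrist view shows the small shelf centred at (281,188), so I'll descend with a −1.5 mm correction in y.

step_arm(
  commands=[
    [[0,0,0],[-0.3,-1.5,-28],1],
    [[0,0,0],[0,0,-30],1],
    [[0,0,0],[0,0,-30],1],
    [[0,0,0],[0,0,-30],1],
    [[0,0,0],[0,0,-25],1],
    [[0,0,0],[0,0,-15],1],
    [[0,0,0],[0,0,-10],1],
    [[0,0,0],[0,0,-7],1],
    [[0,0,0],[0,0,0],1],
    [[0,0,0],[0,0,0],1],
  ],
)

```text
t: 14.43
tool_pos: [0.5222, 0.3627, 0.0302]
tcp_rot: [-3.14, 0.06, -0.001]
contact_force: [-0.4, 0.7, 0.0]
finger_gap: 0.997
```

step_arm(
  commands=[
    [[0,0,0],[0,0,0],-0.6],
    [[0,0,0],[0,0,0],-0.6],
    [[0,0,0],[0,0,0],-0.6],
    [[0,0,0],[0,0,0],-1],
    [[0,0,0],[0,0,0],-1],
    [[0,0,0],[0,0,0],-1],
    [[0,0,0],[0,0,0],-1],
    [[0,0,0],[0,0,0],-1],
    [[0,0,0],[0,0,0],-1],
    [[0,0,0],[0,0,0],-1],
    [[0,0,0],[0,0,0],-1],
    [[0,0,0],[0,0,0],-1],
  ],
)

```text
t: 15.43
tool_pos: [0.5216, 0.3625, 0.0293]
tcp_rot: [3.141, -0.06, -0.0]
contact_force: [-0.0, 0.1, -0.3]
finger_gap: 0.171
```

step_arm(
  commands=[
    [[0,0,0],[0,0,0],-1],
    [[0,0,0],[0,0,0],-1],
    [[0,0,0],[0,0,0],-1],
    [[0,0,0],[0,0,0],-1],
  ],
)

```text
t: 15.77
tool_pos: [0.5216, 0.3625, 0.0293]
tcp_rot: [-3.141, 0.06, -0.0]
contact_force: [-0.1, 1.1, -0.6]
finger_gap: 0.171
```

```bash
python3 st.py
```

```text
t 15.77 tcp [521.6 362.5  29.3] yaw x-axis -2.19 tilt: z [ 0.  0. -1.] F [-0.1  1.1 -0.6] T [ 0.02 -0.05 -0.05] gap mm 15.6 j [0.57 0.53 1.91 0.   0.7  2.18]
```

step_arm(
  commands=[
    [[0,0,0],[0,0,10],-1],
    [[0,0,0],[0,0,20],-1],
    [[0,0,0],[0,0,30],-1],
    [[0,0,0],[0,0,35],-1],
    [[0,0,0],[0,0,35],-1],
    [[0,0,0],[0,0,20],-1],
    [[0,0,0],[0,0,10],-1],
    [[0,0,0],[0,0,0],-1],
  ],
)

```text
t: 16.43
tool_pos: [0.5225, 0.3631, 0.192]
tcp_rot: [-3.139, 0.06, -0.005]
contact_force: [-0.3, 0.6, -1.4]
finger_gap: 0.17
```

step_arm(
  commands=[
    [[0,0,-0.011],[-2.5,-24,0],-1],
    [[0,0,-0.011],[-2.5,-34,0],-1],
    [[0,0,-0.011],[-2.5,-34,0],-1],
    [[0,0,-0.011],[-2.5,-34,0],-1],
    [[0,0,-0.011],[-2.5,-34,0],-1],
    [[0,0,-0.011],[-2.5,-34,0],-1],
    [[0,0,-0.011],[-2.5,-34,0],-1],
    [[0,0,-0.011],[-2.5,-34,0],-1],
    [[0,0,-0.011],[-2.5,-34,0],-1],
    [[0,0,-0.011],[-2.5,-34,0],-1],
  ],
)

```text
t: 17.27
tool_pos: [0.4952, 0.0309, 0.1877]
tcp_rot: [3.133, -0.233, -0.004]
contact_force: [0.9, 0.9, -1.4]
finger_gap: 0.17
```

```bash
python3 st.py
```

```text
t 17.27 tcp [495.2  30.9 187.7] yaw x-axis -8.51 tilt: z [-0.0024 -0.     -1.    ] F [ 0.9  0.9 -1.4] T [ 0.02 -0.02 -0.01] gap mm 15.5 j [0.02 0.08 2.15 0.   0.91 1.73]
```

step_arm(
  commands=[
    [[0,0,-0.011],[-2.5,-34,0],-1],
    [[0,0,-0.011],[-2.5,-34,0],-1],
    [[0,0,-0.011],[-2.5,-34,0],-1],
    [[0,0,-0.011],[-2.5,-34,0],-1],
    [[0,0,-0.011],[-2.5,-34,0],-1],
    [[0,0,-0.011],[-2.5,-34,0],-1],
    [[0,0,-0.011],[-2.5,-34,0],-1],
    [[0,0,-0.011],[-2.5,-34,0],-1],
    [[0,0,-0.011],[-2.5,-34,0],-1],
    [[0,0,-0.011],[-2.5,-34,0],-1],
    [[0,0,0],[0,-16.6,0],-1],
  ],
)

```text
t: 18.18
tool_pos: [0.4704, -0.3267, 0.1876]
tcp_rot: [-3.114, 0.408, 0.003]
contact_force: [-0.3, 0.9, -0.6]
finger_gap: 0.169
```

step_arm(
  commands=[
    [[0,0,0],[0,0,-10],-1],
    [[0,0,0],[0,0,0],-1],
    [[0,0,0],[0,0,0],-1],
    [[0,0,0],[0,0,0],-1],
    [[0,0,0],[0,0,0],-1],
    [[0,0,0],[0,0,0],-1],
  ],
)

```text
t: 18.68
tool_pos: [0.4719, -0.3234, 0.1795]
tcp_rot: [3.116, -0.403, 0.0]
contact_force: [0.4, 0.0, -0.7]
finger_gap: 0.171
```

```bash
cat > look.py <<'E'
import sys
from bench import robot
from h import *
k=sys.argv[1];import st as q;s=q.st();d={}
for n in("scene","wrist"):
    f=robot.grab_frame(n);d[n]=f;cv2.imwrite(f"pics/{n}{k}.png",f["img"][:,:,::-1])
pickle.dump((s,d),open(f"f{k}.pkl","wb"))
cv2.imwrite(f"pics/c_s{k}.png",cv2.resize(cv2.imread(f"pics/scene{k}.png")[85:180,135:245],None,fx=6,fy=6,interpolation=2))
cv2.imwrite(f"pics/c_w{k}.png",cv2.resize(cv2.imread(f"pics/wrist{k}.png")[80:180,180:380],None,fx=4,fy=4,interpolation=2))
E
python3 look.py 8
```

```text
t 18.68 tcp [ 471.9 -323.4  179.5] yaw x-axis -14.73 tilt: z [ 2.e-04 -1.e-04 -1.e+00] F [ 0.4  0.  -0.7] T [-0.01  0.04 -0.06] gap mm 15.5 j [-0.64  0.22  2.01  0.    0.91  1.19]
```

View pics/c_w8.png

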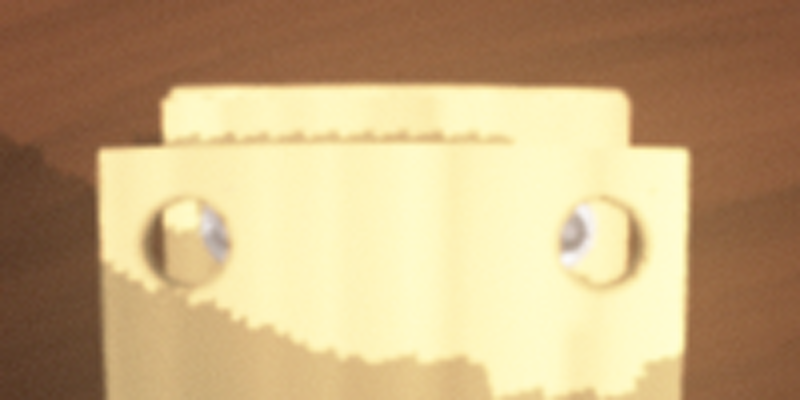

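View pics/c_s8.png

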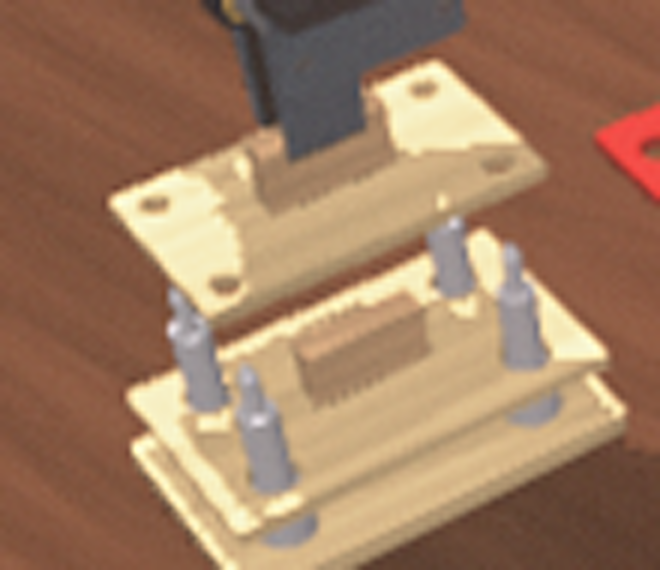

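step_arm(
  commands=[
    [[0,0,0],[0,-0.6,-10],-1],
    [[0,0,0],[0,0,-10],-1],
    [[0,0,0],[0,0,-8],-1],
    [[0,0,0],[0,0,0],-1],
    [[0,0,0],[0,0,0],-1],
    [[0,0,0],[0,0,0],-1],
  ],
)

```text
t: 19.28
tool_pos: [0.4717, -0.3247, 0.1512]
tcp_rot: [-3.115, 0.405, 0.0]
contact_force: [0.6, -1.1, -1.2]
finger_gap: 0.171
```

```bash
python3 look.py 9
```

```text
t 19.28 tcp [ 471.7 -324.7  151.2] yaw x-axis -14.8 tilt: z [-2.e-04  2.e-04 -1.e+00] F [ 0.6 -1.1 -1.2] T [0.06 0.08 0.01] gap mm 15.6 j [-0.64  0.26  2.02  0.    0.86  1.19]
```

View pics/c_w9.png

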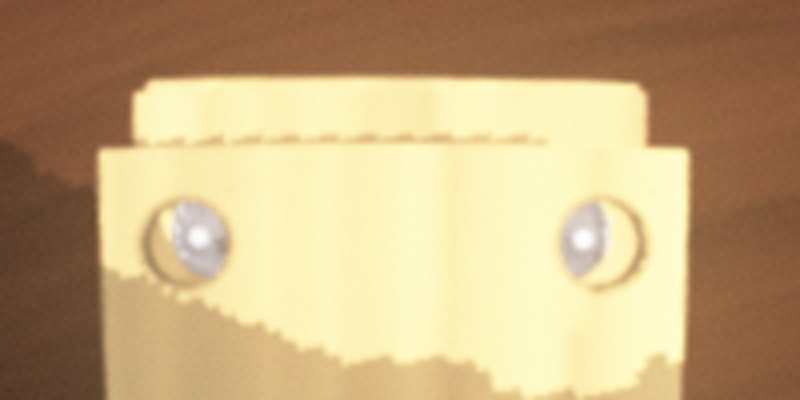

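View pics/c_s9.png

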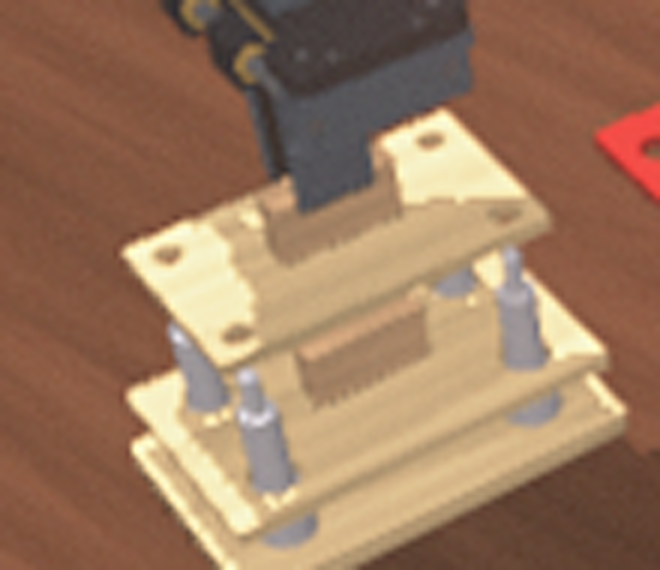

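```bash
cat > cmp.py <<'E'
from h import *
def cmp(k,holes,tips,off=.0293):
    s,d=pickle.load(open(f"f{k}.pkl","rb"));W=(s,d["wrist"]);zt=s["tool_pos"][2]-off+.008;g=[.472,-.324,-.258]
    x,_=fit([(W,four(.065,.032,zt)[:2],crop(holes,180,80,4))],g);x2,_=fit([(W,four(.065,.032,.112)[:2],crop(tips,180,80,4))],g)
    h=lambda a:np.round(loc2w(a,four(.065,.032,0)[:2])[:,:2]*1000,1)
    print("shelf",np.round(x[:2]*1000,1),np.degrees(x[2]),"rack",np.round(x2[:2]*1000,1),np.degrees(x2[2]),"world diff at holes",h(x2)-h(x))
E
python3 -c "
from cmp import cmp
cmp(9,[(187,243),(603,244)],[(199,238),(582,239)])"
```

```text
shelf [ 470.3 -324.3] -14.932486384568382 rack [ 470.5 -323.5] -14.973622252501993 world diff at holes [[0.2 0.7]
 [0.2 0.7]]
```

step_arm(
  commands=[
    [[0,0,0],[0.2,0.7,-4],-1],
    [[0,0,0],[0,0,-4],-1],
    [[0,0,0],[0,0,-4],-1],
    [[0,0,0],[0,0,-2],-1],
    [[0,0,0],[0,0,0],-1],
    [[0,0,0],[0,0,0],-1],
  ],
)

```text
t: 19.88
tool_pos: [0.4718, -0.324, 0.1372]
tcp_rot: [-3.115, 0.404, 0.0]
contact_force: [0.5, -0.7, -0.5]
finger_gap: 0.172
```

```bash
python3 look.py 10
```

```text
t 19.88 tcp [ 471.8 -324.   137.2] yaw x-axis -14.79 tilt: z [-3.e-04  2.e-04 -1.e+00] F [ 0.5 -0.7 -0.5] T [0.06 0.03 0.02] gap mm 15.7 j [-0.64  0.28  2.03  0.    0.84  1.19]
```

View pics/c_w10.png

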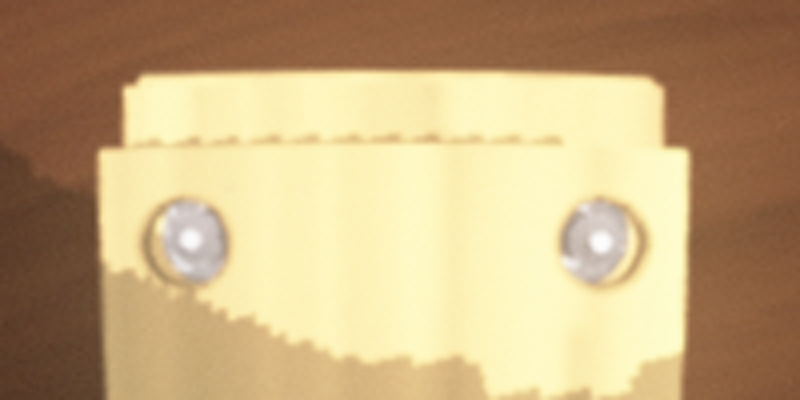

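View pics/c_s10.png

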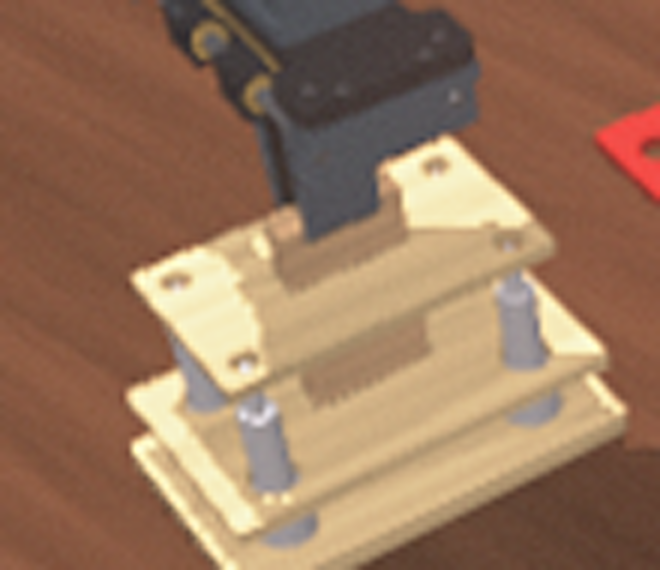

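All four tips are centred in their holes. Lowering.

step_arm(
  commands=[
    [[0,0,0],[0,0,-2],-1],
    [[0,0,0],[0,0,-2],-1],
    [[0,0,0],[0,0,-2],-1],
    [[0,0,0],[0,0,-1],-1],
    [[0,0,0],[0,0,0],-1],
  ],
)

```text
t: 20.4
tool_pos: [0.4717, -0.3239, 0.13]
tcp_rot: [-3.115, 0.404, 0.001]
contact_force: [-0.3, 0.6, -0.6]
finger_gap: 0.168
```

step_arm(
  commands=[
    [[0,0,0],[0,0,-3],-1],
    [[0,0,0],[0,0,-3],-1],
    [[0,0,0],[0,0,-3],-1],
    [[0,0,0],[0,0,-2],-1],
    [[0,0,0],[0,0,0],-1],
    [[0,0,0],[0,0,0],-1],
  ],
)

```text
t: 20.9
tool_pos: [0.4718, -0.324, 0.1192]
tcp_rot: [-3.115, 0.404, 0.0]
contact_force: [0.2, -0.5, -0.9]
finger_gap: 0.172
```

```bash
python3 st.py
```

```text
t 20.9 tcp [ 471.8 -324.   119.2] yaw x-axis -14.79 tilt: z [-2.e-04  2.e-04 -1.e+00] F [ 0.2 -0.5 -0.9] T [ 0.04  0.02 -0.01] gap mm 15.6 j [-0.64  0.31  2.03  0.    0.8   1.19]
```

step_arm(
  commands=[
    [[0,0,0],[0,0,-1],-1],
    [[0,0,0],[0,0,-0.7],-1],
    [[0,0,0],[0,0,0],-1],
    [[0,0,0],[0,0,0],-1],
  ],
)

```text
t: 21.23
tool_pos: [0.4718, -0.324, 0.1176]
tcp_rot: [3.115, -0.404, -0.0]
contact_force: [0.2, 0.2, -1.2]
finger_gap: 0.169
```

step_arm(
  commands=[
    [[0,0,0],[0,0,-0.6],-1],
    [[0,0,0],[0,0,0],-1],
    [[0,0,0],[0,0,0],-1],
  ],
)

```text
t: 21.48
tool_pos: [0.4719, -0.3241, 0.1173]
tcp_rot: [3.115, -0.404, 0.0]
contact_force: [-0.4, 0.6, 2.9]
finger_gap: 0.168
```

```bash
python3 look.py 11
```

```text
t 21.48 tcp [ 471.9 -324.1  117.3] yaw x-axis -14.8 tilt: z [ 2.e-04 -1.e-04 -1.e+00] F [-0.4  0.6  2.9] T [ 0.26  0.21 -0.04] gap mm 15.3 j [-0.64  0.31  2.03  0.    0.8   1.19]
```

View pics/c_s11.png

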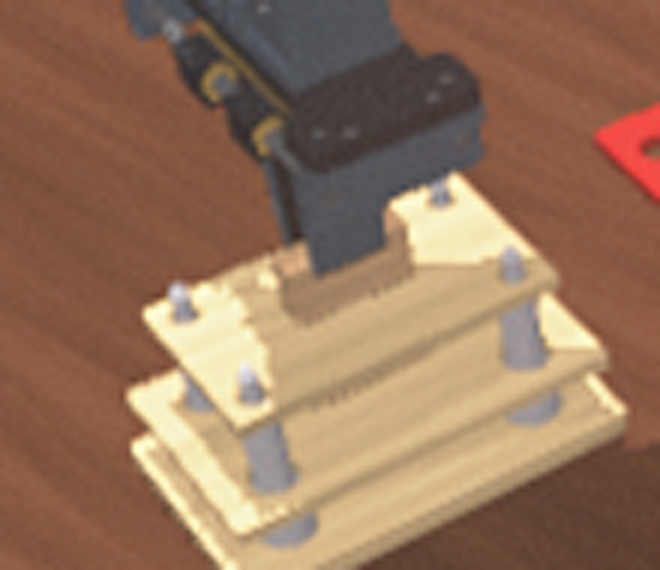

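The small shelf touched down at exactly the expected height (TCP 117.3 mm, with the force changing sign) and is flat. Releasing and retreating.

step_arm(
  commands=[
    [[0,0,0],[0,0,0],0.2],
    [[0,0,0],[0,0,0],0.2],
    [[0,0,0],[0,0,0],0.2],
    [[0,0,0],[0,0,0],0.2],
    [[0,0,0],[0,0,0],0.2],
    [[0,0,0],[0,0,0],0.2],
    [[0,0,0],[0,0,0],0.2],
    [[0,0,0],[0,0,0],0.2],
  ],
)

```text
t: 22.25
tool_pos: [0.4719, -0.324, 0.117]
tcp_rot: [3.115, -0.404, 0.0]
contact_force: [-0.7, 0.0, 0.9]
finger_gap: 0.6
```

step_arm(
  commands=[
    [[0,0,0],[0,0,8],0.4],
    [[0,0,0],[0,0,15],0.4],
    [[0,0,0],[0,0,25],0.4],
    [[0,0,0],[0,0,30],0.4],
    [[0,0,0],[0,0,25],0.4],
    [[0,0,0],[0,20,0],0.4],
    [[0,0,0],[2,35,0],0.4],
    [[0,0,0],[2,35,0],0.4],
    [[0,0,0],[2,35,0],0.4],
    [[0,0,0],[2,35,0],0.4],
    [[0,0,0],[2,35,0],0.4],
    [[0,0,0],[2,35,0],0.4],
  ],
)

```text
t: 23.25
tool_pos: [0.4837, -0.0924, 0.2208]
tcp_rot: [3.115, -0.405, 0.001]
contact_force: [0.5, -0.6, -0.1]
finger_gap: 0.698
```

step_arm(
  commands=[
    [[0,0,0],[0,20,0],0.4],
    [[0,0,0],[0,0,0],0.4],
    [[0,0,0],[0,0,0],0.4],
    [[0,0,0],[0,0,0],0.4],
    [[0,0,0],[0,0,0],0.4],
  ],
)

```text
t: 23.67
tool_pos: [0.484, -0.0748, 0.2203]
tcp_rot: [3.115, -0.406, 0.001]
contact_force: [0.2, -0.9, -0.3]
finger_gap: 0.699
```

```bash
python3 look.py 12; python3 - <<'E'
from bench import robot
from h import *
f=robot.grab_frame("top");cv2.imwrite("pics/top12.png",f["img"][:,:,::-1])
E
```

```text
t 23.67 tcp [484.  -74.8 220.3] yaw x-axis -14.84 tilt: z [ 3.e-04 -2.e-04 -1.e+00] F [ 0.2 -0.9 -0.3] T [ 0.06 -0.01 -0.02] gap mm 63.6 j [-0.2   0.02  2.14 -0.    0.97  1.63]
```

View pics/c_s12.png

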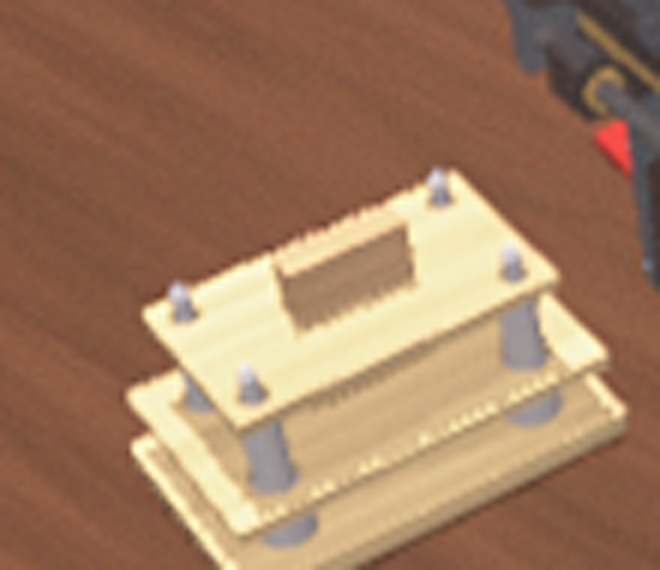

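View pics/top12.png

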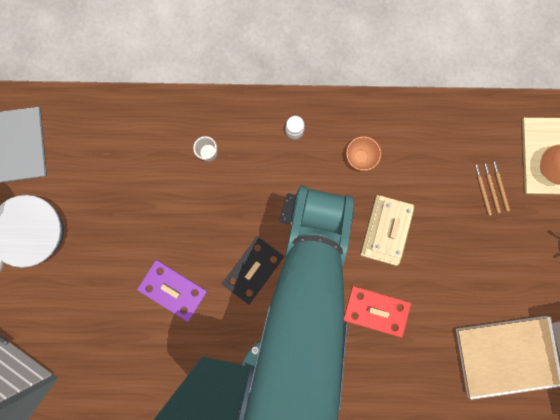

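View pics/scene12.png

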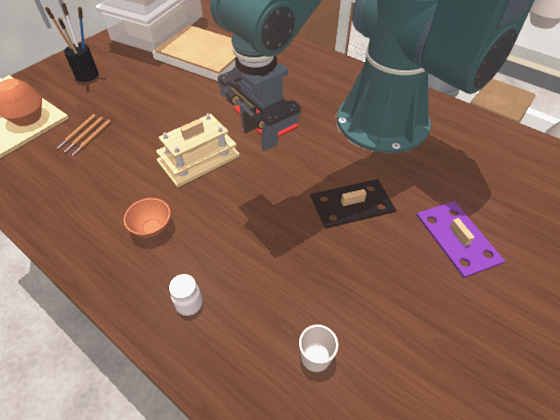

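Both shelves sit flat on their steps with the post tips showing through. The cup (top 205,148), jar (294,127) and bowl (363,154) are where they started, and the robot is clear.

```bash
python3 -c "
from bench import robot
print(robot.sign_off())"
```

```text
the job is handed in; nothing more can be done
None
```

The drying rack is back together, and I handed the job in at about 24 s. I lowered the large shelf onto the lower steps first, then the small shelf onto the upper steps. I kept hold of each until I felt it touch down at its expected height, then let go.

**Last checks:**
- In the final scene and top pictures, both shelves lie flat with all four post tips showing through the small shelf.
- The cup, jar and bowl are at the same pixels as at the start, and the black, purple and red look-alikes were not touched.
- The gripper was open and well clear of the rack. The highest contact force I read was about 11 N.

**What disagreed:**
- The camera estimates differed by up to about 3 mm. I centred each shelf using the post tips seen through its holes in the wrist picture.
- I overshot the rack by 29 mm while carrying the large shelf, well above everything, and corrected it before lowering.

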